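# Dock the moisture meter and run its calibration check

### The arm

A 6-joint arm with a two-finger parallel gripper is mounted at the origin on the work surface. World frame = base frame: x ahead of the robot, y to its left, z up, the work surface at z = 0. Lengths are in m, angles in rad, forces in N, time in s.
With the tool pointing down it reaches from about 0.3 to 0.875 m from the base axis. Payload 6.4 kg.
Tool frame: the origin (TCP) lies midway between the tips of the shut fingers; the grasp point (between the pads) lies 19 mm behind it; z points along the fingers, y is the line along which they close (so a half turn about z gives the same grasp; the last joint's range is limited). The gripper opens to 88 mm and grips with 3 to 60 N. Pads are 18 mm wide; open, the fingers measure 123 mm over their backs; the gripper's body (75 mm by 187 mm) begins 45 mm behind the grasp point.
Start: joints at [-0.206, 0.181, 1.607, -0, 1.354, -0.206], TCP at [0.575, 0, 0.211] pointing down, gripper open.
Joint ranges: [-2.99, 2.99], [-0.89, 2.07], [0.3, 2.58], [-1.14, 4.28], [0, 2.63], [-3.12, 3.12]. Speed limits (rad/s): [2.57, 2.57, 3.01, 3.14, 3.14, 3.14].

### API

Orientations are given as a rotation vector (axis times angle).
In Python, from bench import get_state, camera, camera_info, finish_job gives the robot as it stands.
- The arm moves only by the tool carry_out, never from a script. Its argument "targets" is a list of rows, each a list of 7 numbers: the shift along the tool's x, y, z each as a share of 0.03 m, from -1 to 1, then the turn, a rotation vector about the tool's x, y, z each as a share of 5 degrees, from -1 to 1, then the opening, from 0 (shut) to 1 (fully open). A call has 1 to 5 rows; each row shifts and turns the commanded pose from where the row before left it, along the tool's axes as they then stand; what a row does not reach is not made up. A row lasts 1/12 s, in which the tool goes at most 41.7 mm and 7.16 degrees, less where a joint would pass 70% of its speed; a pose out of reach is approached as far as the arm can. A call with a number of a shift or a turn outside -1 to 1 is refused whole. A call with a gripper value outside its range is refused whole. The fingers move at their own pace and stop on an object; "force" is the grip in N (left out, the last holds). Time passes only in rows, so rows that do not move let the fingers close. It gives the time, the measured TCP pose, the force, the opening and the grip force at its end, in the units of the state.
- get_state(): the state, without advancing time (a new reading comes with each control period).
- camera(name): name is "scene" or "side" or "wrist"; returns the picture (480x640x3 uint8, red, green, blue); there is no depth.
- camera_info(name): a dict with "fx", "fy", "cx", "cy" (pixels), "R" (3x3) and "t" (3): a world point X has camera coordinates R X + t. Camera axes: x right, y down, z forward; pixel columns grow to the right and rows downward; lengths in m; the calibration is good to about 2 mm. A picture is of the moment at which its call begins: read the wrist's pose just before it. camera_info takes no time and is no camera call; for the wrist camera it gives the pose at the moment of the call.
- finish_job(): hands the job in; it is judged then, once.
The state is a dict: "time": time; "q": joint angles; "joint_vel": joint speeds; "tau": joint torques, N m; "tool_pos": TCP position; "eef_rot": TCP orientation; "force": force on the tool from outside, world axes, zero at the start; "moment": the same for the moment, N m; "finger_gap": finger opening in m; "gripper_force": force on a finger pad.
Only numpy, scipy, OpenCV 4.12 (cv2) and the standard library are available. Lean on these libraries where they do the work, as an engineer would, in place of code of your own. Each camera call takes 0.05 s, during which the arm holds its last target. There are 200 camera calls.

### The job

Put the wood moisture meter flat into its cradle, head in the wide pocket, fully down, and let go of it; set it down, do not drop it. Then, with the meter left in the cradle, run the check on the control box: push the round key fully down for a moment and let it come right up, then the square key, then the long bar key, one at a time. Never press the plus-shaped key, and leave the other things on the bench where they are.

Things in the scene. Friction and masses are not known exactly. Their poses are not given: they have to be found in the camera images.
- meter: hand-held wood moisture meter, lying flat, screen up, 170 mm long. Origin: centre of its underside; x from tail to head, z up. Grey handle x = -85 to +25 mm, 42 mm wide, 30 mm thick; wider black head with the screen, x = +25 to +85 mm, 62 mm wide, 34 mm thick. 0.2 to 0.4 kg, balanced near the origin
- meter_grip (a point): point in the meter's handle to grip across (42 mm wide along the meter's y): 15 mm from the origin towards the tail, 15 mm above the underside
- meter_nose (a point): middle of the head's end face of the meter, 85 mm from the origin
- cradle: fixed cradle: grey plate 210 x 100 x 12 mm. Origin: centre of its underside; x points to the end with the wide pocket (for the head); narrow pocket at -x for the tail. Black pocket walls rise 10 mm above the plate, flared lips to 20 mm; 3 mm of play all round. No walls from x = -61 to +38 mm: finger room there. Seated, the meter lies on the plate, origin over origin, same x direction
- cradle_seat (a point): where the meter's origin lies when it is seated: middle of the plate's upper face, 12 mm above the cradle's underside
- keybox: fixed grey control box, 140 x 140 mm, 40 mm high, with four white spring keys in a square of 60 mm pitch on top, each on a 50 mm black housing 6 mm thick; which key sits at which corner varies. Origin: centre of its underside
- key_round_top (a point): centre of the top face of the round key, 32 mm across on the control box, 58 mm above the table when up; z up
- key_round (a joint): how far the round key is pressed: 0 up, 0.006 m fully down (about 5 N); it springs back
- key_square_top (a point): centre of the top face of the square key, 30 x 30 mm on the control box, 58 mm above the table when up; z up
- key_square (a joint): how far the square key is pressed: 0 up, 0.006 m fully down (about 5 N); it springs back
- key_bar_top (a point): centre of the top face of the long bar-shaped key, 16 x 42 mm on the control box, 58 mm above the table when up; z up
- key_bar (a joint): how far the bar key is pressed: 0 up, 0.006 m fully down (about 5 N); it springs back
- key_plus_top (a point): centre of the top face of the plus-shaped key, 36 mm across, arms 12 mm wide on the control box, 58 mm above the table when up; z up; it wipes the record and is not to be pressed
- key_plus (a joint): how far the plus key is pressed: 0 up, 0.006 m fully down (about 5 N); it springs back
- pencil: flat green carpenter's pencil, 150 x 14 x 8 mm, with a point; bystander; origin at the centre of its underside
- offcut: wooden offcut, 60 x 35 x 22 mm; bystander; origin at the centre of its underside
- sanding_block: cork sanding block, 100 x 62 x 33 mm; bystander; origin at the centre of its underside
- glue: pale glue bottle with a black cap, 60 mm across, 150 mm high; bystander; origin at the centre of its underside
- tape: tape measure, 65 x 36 mm, 62 mm high; bystander; origin at the centre of its underside
- try_square: try square lying flat, wooden stock 120 mm, steel blade 170 mm long; bystander; origin at the stock's underside centre
- plane: small hand plane, 170 x 52 mm, about 80 mm high; bystander; origin at the centre of its underside
Mind the look-alikes: they are no part of the job. What is shaped like the meter but blue or orange is not meant.

How it is judged:
By the outcome, as a careful person would: the job done as asked, in the order asked, and still so for the second after the job is handed in, with the robot touching nothing.
It also fails if it takes over 51 s, if anything falls off the work surface, if the arm or the gripper's body presses on something with over 40 N, if the wrist force passes 120 N, or if a joint passes its speed limit or range.

## Working session

There is one attempt and no reset: what is moved stays moved. The work goes in short steps, Python scripts to look and compute and a tool call to move; the robot and the scene stay as the last step left them, time stands still between calls to the robot, and variables do not carry over. Pictures are saved under pics/ and viewed, at most 10 in all, crops included, and the job is handed in when it is done.

Besides the shell and the picture viewer there is one more tool, called after ">>>" by a JSON object that holds its "method" and its "body". carry_out: Moves the arm, as the interface text tells. Shift numbers are shares of 0.03 m and turn numbers shares of 5 degrees, none past 1 either way. Its arguments: {"type":"object","properties":{"targets":{"type":"array","items":{"type":"array","items":{"type":"number"}}},"force":{"type":"number"}},"required":["targets"]}

```bash
mkdir -p pics; python3 - <<'E'
from bench import *
import cv2
for n in("scene","side"):
    im=camera(n); cv2.imwrite(f"pics/{n}0.png",im[:,:,::-1]); i=camera_info(n); print(n,i)
s=get_state(); print(s)
E
```

```text
scene {'fx': 570.6188524010753, 'fy': 570.6188524010753, 'cx': 327.37608444429566, 'cy': 245.0515102714615, 'R': array([[ 0.84131094,  0.5404931 , -0.00794477],
       [ 0.44220766, -0.69662777, -0.56494437],
       [-0.31088308,  0.47178064, -0.82509075]]), 't': array([-0.46425956, -0.19114117,  1.55170515])}
side {'fx': 445.56341587807447, 'fy': 445.56341587807447, 'cx': 308.52598328993787, 'cy': 238.10801431336517, 'R': array([[ 0.86476615, -0.50176634,  0.02024948],
       [-0.33334848, -0.60373133, -0.72414589],
       [ 0.37557728,  0.61946672, -0.68934947]]), 't': array([-0.45384014,  0.23647353,  1.00932268])}
{'time': 0.1, 'q': array([-2.06331495e-01,  1.81453757e-01,  1.60786746e+00,  1.05006285e-05,
        1.35379651e+00, -2.06302058e-01]), 'joint_vel': array([-0.00071664, -0.00286297, -0.00207535, -0.00078153,  0.00232723,
       -0.00020101]), 'tau': array([ 1.29169843e-03, -4.34824562e+01, -3.42694116e+01,  7.03934091e-02,
        3.40874540e-02,  2.31206508e-05]), 'tool_pos': array([5.74497332e-01, 1.08158478e-04, 2.10627163e-01]), 'eef_rot': array([-2.22056994e+00, -2.22049953e+00,  1.29698485e-03]), 'force': array([ 0.39853046, -0.4195477 ,  0.60768884]), 'moment': array([-0.02579054, -0.00056929,  0.03287791]), 'gripper_force': 0.0, 'finger_gap': 0.08833788061973959}
```

View pics/scene0.png

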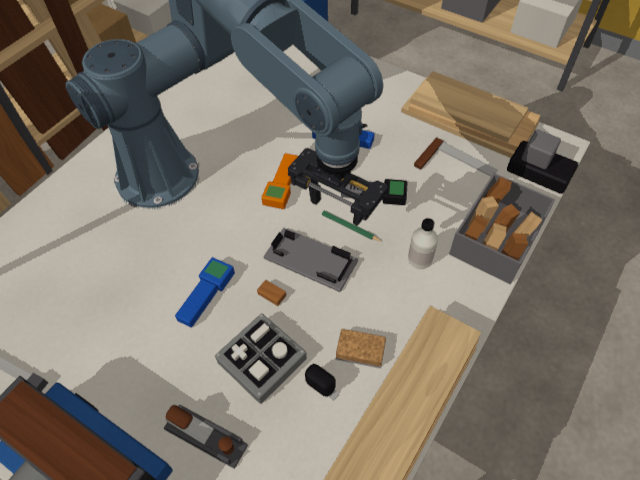

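View pics/side0.png

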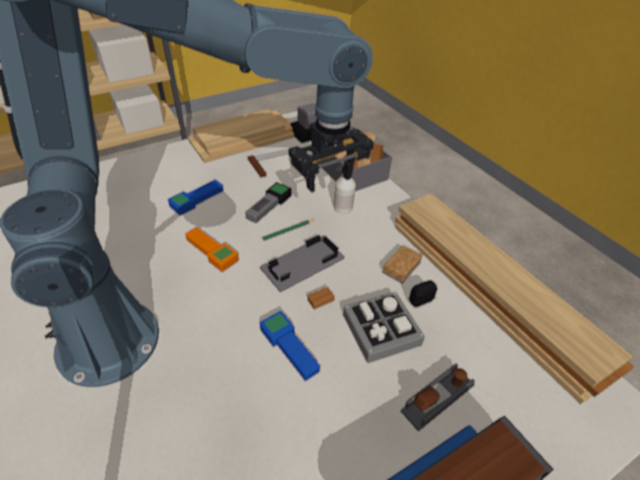

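Scene view: candidates are orange (278,182), blue (205,292), blue (365,138) and the grey-handled, black-headed one (head at 396,190; in the side view at 270,200). Only the last fits the description (grey and black). The cradle is at (311,258) and the keybox at (261,357), with round (280,350), square (258,370), bar (260,332) and plus (240,352). I'll confirm these in an enlarged crop.

```bash
python3 - <<'E'
import cv2,numpy as np
a=cv2.imread("pics/side0.png");b=cv2.imread("pics/scene0.png")
def c(im,x,y,w,h): return cv2.resize(im[y:y+h,x:x+w],(400,300),interpolation=cv2.INTER_CUBIC)
m=np.vstack([np.hstack([c(a,230,165,80,60),c(a,250,225,104,78)]),np.hstack([c(b,255,220,112,84),c(b,206,308,112,84)])])
cv2.imwrite("pics/crop1.png",m)
E
```

```text
(no output)
```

View pics/crop1.png

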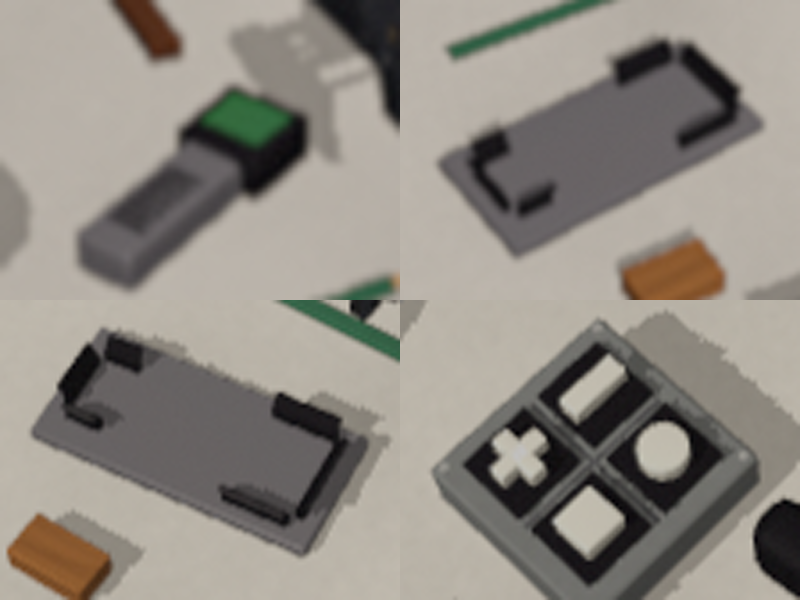

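The crop confirms it: the grey-handled, black-headed meter points up and to the right in the side view. The cradle's wide pocket is at its right end in both views. The four keys are identified too. Next I fit the poses.

```bash
cat > fit.py <<'E'
from bench import *
import numpy as np
from scipy.optimize import least_squares
def proj(i,X):
    c=np.asarray(X)@i["R"].T+i["t"]; return c[:,:2]/c[:,2:]*[i["fx"],i["fy"]]+[i["cx"],i["cy"]]
def fit(obs,x0,z=0):
    # obs: list of (info, [(local pt, pixel)...])
    def w(p,L):
        L=np.asarray(L,float);c,s=np.cos(p[2]),np.sin(p[2])
        return np.c_[p[0]+c*L[:,0]-s*L[:,1],p[1]+s*L[:,0]+c*L[:,1],L[:,2]+z]
    f=lambda p:np.concatenate([(proj(i,w(p,[a for a,b in o]))-[b for a,b in o]).ravel() for i,o in obs])
    best=min((least_squares(f,[x0[0],x0[1],y],loss="soft_l1") for y in np.arange(-3,3.2,1)),key=lambda r:r.cost)
    p=best.x; return p,w,np.round(f(p),1)
E
python3 - <<'E'
from fit import *
A=camera_info("side");B=camera_info("scene")
T=.034
p,_,r=fit([(A,[((-.085,.021,.03),(246,212)),((-.085,-.021,.03),(256,216.8)),((-.085,-.021,0),(256,222.6)),((-.085,.021,0),(246,217.4)),((.025,.031,T),(266,191)),((.085,.031,T),(277.4,182.6)),((.085,-.031,T),(291,189.6)),((.025,-.031,T),(280,198)),((.085,-.031,0),(291,196))])],[.55,.1])
print("meter",p.round(4),np.degrees(p[2]),r)
c=lambda i,j:(i*.105,j*.05,.012)
p,_,r=fit([(A,[(c(-1,1),(260.4,267.1)),(c(-1,-1),(280.7,290)),(c(1,-1),(344.4,256.7))]),(B,[(c(-1,-1),(264.2,256.4)),(c(1,-1),(339.8,290)),(c(1,1),(357.8,258.4)),(c(-1,1),(283.8,228.4))])],[.55,-.1])
print("cradle",p.round(4),np.degrees(p[2]),r)
k=lambda i,j:(i*.03,j*.03,.058)
L=[k(1,1),k(1,-1),k(-1,-1),k(-1,1)]
p,w,r=fit([(B,list(zip(L,[(260,332.4),(279.4,350),(259.2,370.2),(239.6,352)]))),(A,list(zip(L,[(367,312),(390,304),(402,325),(378,331)])))],[.55,-.3])
print("keys bar round square plus",p.round(4),np.degrees(p[2]),r);print(w(p,L).round(4))
i=camera_info("wrist");print(i["fx"],i["R"].round(3),(-i["R"].T@i["t"]).round(3))
for n in("tool_pos","q"):print(get_state()[n])
E
```

```text
meter [0.5316 0.2566 0.4524] 25.921078805816727 [-1.4 -0.5 -0.2  0.1  0.4  2.1 -0.7  1.8 -1.  -0.5 -0.7 -1.6  1.7 -1.7
  1.2 -0.3  1.8  0.6]
cradle [ 0.5067 -0.0049  0.0957] 5.483365859828592 [-0.3 -0.7  0.1  0.6  1.7 -0.3 -1.5 -0.2  0.3  0.4  0.8 -0.1 -0.7 -1.8]
keys bar round square plus [ 0.5617 -0.2815 -4.8869] -279.9994808040436 [-0.9 -0.6 -0.6 -0.6 -1.2 -0.8 -1.3 -0.9  1.  -2.   1.3 -0.9  1.9 -1.7
  1.8 -0.2]
[[ 0.5373 -0.2467  0.058 ]
 [ 0.5964 -0.2571  0.058 ]
 [ 0.586  -0.3162  0.058 ]
 [ 0.5269 -0.3058  0.058 ]]
397.6279767826447 [[ 1.    -0.001 -0.001]
 [-0.001 -0.956  0.292]
 [-0.002 -0.292 -0.956]] [0.574 0.075 0.383]
[5.74497332e-01 1.08158478e-04 2.10627163e-01]
[-2.06331495e-01  1.81453757e-01  1.60786746e+00  1.05006285e-05
  1.35379651e+00 -2.06302058e-01]
```

```bash
cat > plan.py <<'E'
from bench import *
import numpy as np
from scipy.spatial.transform import Rotation as Ro
def pose():
    s=get_state();R=Ro.from_rotvec(s["eef_rot"]).as_matrix();return np.array(s["tool_pos"]),R
def plan(P,yaw,n):
    """equal rows in the tool frame to bring TCP to P with tool-y yaw (deg, mod 180), pointing down"""
    p,R=pose(); y0=np.degrees(np.arctan2(R[1,1],R[0,1]))
    d=(yaw-y0+90)%180-90; t=-np.radians(d)/n
    D=R.T@(np.array(P)-p)
    M=sum(Ro.from_rotvec([0,0,k*t]).as_matrix() for k in range(n))
    print("yaw",y0.round(2),"tilt",R[:,2].round(4),"rows",n,"row",(np.linalg.solve(M,D)/.03).round(3),"turn z",(np.degrees(t)/5).round(3),"dist",(1e3*D).round(1))
E
python3 - <<'E'
from plan import *
import cv2
cv2.imwrite("pics/w0.png",camera("wrist")[:,:,::-1])
np.save("w0i.npy",camera_info("wrist"),allow_pickle=True)
plan([.518,.25,.211],-64,15)
E
```

```text
yaw -0.0 tilt [-1.3e-03  2.0e-04 -1.0e+00] rows 15 row [ 0.441 -0.406 -0.   ] turn z 0.853 dist [ 2.499e+02 -5.660e+01 -1.000e-01]
```

>>> {"method": "carry_out", "body": {"targets": [[0.44,-0.406,0,0,0,0.853,1],[0.44,-0.406,0,0,0,0.853,1],[0.44,-0.406,0,0,0,0.853,1],[0.44,-0.406,0,0,0,0.853,1],[0.44,-0.406,0,0,0,0.853,1]]}}

```text
time: 0.57
tool_pos: [0.524, 0.0744, 0.2111]
eef_rot: [-2.597, -1.767, 0.001]
force: [-0.6, -1.2, -0.3]
finger_gap: 0.0879
gripper_force: 0.0
```

>>> {"method": "carry_out", "body": {"targets": [[0.44,-0.406,0,0,0,0.853,1],[0.44,-0.406,0,0,0,0.853,1],[0.44,-0.406,0,0,0,0.853,1],[0.44,-0.406,0,0,0,0.853,1],[0.44,-0.406,0,0,0,0.853,1]]}}

```text
time: 0.98
tool_pos: [0.5044, 0.1618, 0.2112]
eef_rot: [-2.879, -1.256, 0.001]
force: [1.2, -0.1, 0.3]
finger_gap: 0.0879
gripper_force: 0.0
```

>>> {"method": "carry_out", "body": {"targets": [[0.44,-0.406,0,0,0,0.853,1],[0.44,-0.406,0,0,0,0.853,1],[0.44,-0.406,0,0,0,0.853,1],[0.44,-0.406,0,0,0,0.853,1],[0.44,-0.406,0,0,0,0.853,1]]}}

```text
time: 1.4
tool_pos: [0.5178, 0.2503, 0.2111]
eef_rot: [-3.062, -0.702, 0.001]
force: [0.8, -0.3, -0.4]
finger_gap: 0.0879
gripper_force: 0.0
```

>>> {"method": "carry_out", "body": {"targets": [[0,0,0,0,0,0,1],[0,0,0,0,0,0,1]]}}

```text
time: 1.57
tool_pos: [0.5178, 0.2497, 0.2109]
eef_rot: [3.059, 0.712, -0.002]
force: [1.1, -0.3, 0.2]
finger_gap: 0.0882
gripper_force: 0.0
```

```bash
python3 - <<'E'
from plan import *
import cv2
i=camera_info("wrist");im=camera("wrist")[:,:,::-1]
cv2.imwrite("pics/w1.png",im);np.save("w1i.npy",i,allow_pickle=True)
from fit import proj
print(proj(i,[[.5316,.2566,.03]]),proj(np.load("w0i.npy",allow_pickle=True).item(),[[.5067,-.0049,.012]]))
a=cv2.imread("pics/w0.png")
cv2.imwrite("pics/w01.png",np.vstack([cv2.resize(a,(400,300),interpolation=cv2.INTER_AREA),cv2.resize(im,(400,300),interpolation=cv2.INTER_AREA)]))
E
```

```text
[[314.36743558 187.16565195]] [[244.73842487 205.31868884]]
```

View pics/w01.png

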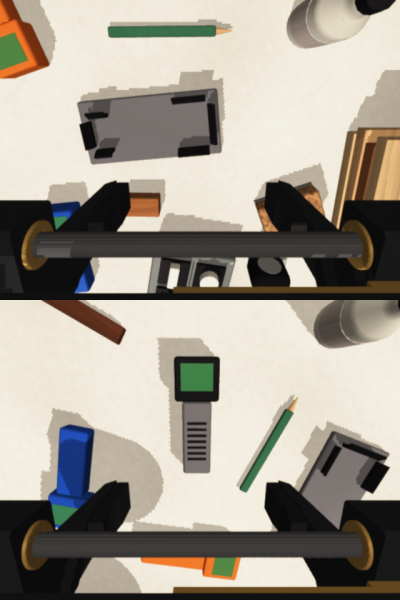

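Top image: cradle at about (150,125) in the half-size frame, wide pocket on the right. Bottom image: meter at about (197,415), upright with its head up. I'll enlarge both for corner measurements.

```bash
python3 - <<'E'
import cv2,numpy as np
a=cv2.imread("pics/w0.png")[130:280,110:370];b=cv2.imread("pics/w1.png")[80:290,250:380]
a=cv2.resize(a,None,fx=3,fy=3,interpolation=cv2.INTER_CUBIC)[:, :780]
b=cv2.resize(b,None,fx=3,fy=3,interpolation=cv2.INTER_CUBIC)
cv2.imwrite("pics/c2.png",a);b=cv2.rotate(b,cv2.ROTATE_90_CLOCKWISE)[50:350]
m=np.zeros((600,800,3),np.uint8);m[:300,:780]=a[75:375] if 0 else cv2.resize(a,(780,450))[:300]
m=np.zeros((600,800,3),np.uint8)
a2=cv2.resize(cv2.imread("pics/w0.png")[132:272,112:366],None,fx=3,fy=2.3,interpolation=cv2.INTER_CUBIC)
m[:a2.shape[0],:a2.shape[1]]=a2
b2=cv2.rotate(cv2.resize(cv2.imread("pics/w1.png")[85:285,272:360],None,fx=3,fy=3.9,interpolation=cv2.INTER_CUBIC),cv2.ROTATE_90_CLOCKWISE)
print(a2.shape,b2.shape)
m[330:330+b2.shape[0],:b2.shape[1]]=b2
cv2.imwrite("pics/c3.png",m)
E
```

```text
(322, 762, 3) (264, 780, 3)
```

View pics/c3.png

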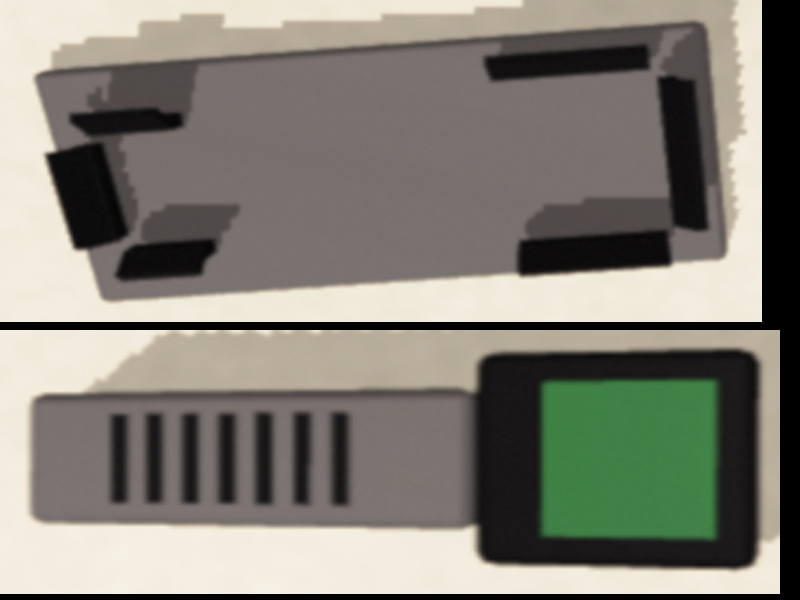

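The corners are clear in both. Head up (+x) and left is +y for the meter; for the cradle, image right is +x.

```bash
python3 - <<'E'
from fit import *
from plan import plan
W0,W1=[np.load(f"w{k}i.npy",allow_pickle=True).item() for k in(0,1)]
q=lambda x,y:(272+(y-330)/3,85+(780-x)/3.9)
T=.034
p,_,r=fit([(W1,[((-.085,.021,.03),q(31,395)),((-.085,-.021,.03),q(31,522)),((.025,.031,T),q(478,355)),((.025,-.031,T),q(478,563)),((.085,.031,T),q(758,350)),((.085,-.031,T),q(758,568))])],[.53,.25])
print("meter",p.round(4),np.degrees(p[2]),r)
q=lambda x,y:(112+x/3,132+y/2.3)
c=lambda i,j:(i*.105,j*.05,.012)
k,_,r=fit([(W0,[(c(-1,1),q(38,72)),(c(1,1),q(706,22)),(c(1,-1),q(726,260)),(c(-1,-1),q(104,301))])],[.5,0])
print("cradle",k.round(4),np.degrees(k[2]),r)
u=lambda a:np.array([np.cos(a),np.sin(a)])
g=p[:2]-.015*u(p[2]);print("grip",g)
plan([*g,.006],np.degrees(p[2])+90,8)
s=k[:2]-.015*u(k[2]);print("release",s)
E
```

```text
meter [0.5291 0.2548 0.4549] 26.06196325572153 [-0.7  1.6  0.8  1.6 -1.2  0.3  1.1  0.4 -1.3 -1.8  1.4 -1.7]
cradle [ 0.5044 -0.0051  0.0926] 5.306595850944771 [-3.1 -0.3  1.6 -0.6  2.   0.5 -1.4  1.4]
grip [0.51559795 0.2482075 ]
yaw -63.83 tilt [-1.1e-03 -6.0e-04 -1.0e+00] rows 8 row [-0.008 -0.001  0.854] turn z 0.003 dist [-2.000e+00 -2.000e-01  2.049e+02]
release [ 0.48950291 -0.00647157]
```

>>> {"method": "carry_out", "body": {"targets": [[0,0,0.85,0,0,0,1],[0,0,0.85,0,0,0,1],[0,0,0.85,0,0,0,1],[-0.03,0,0.85,0,0,0,1],[-0.03,0,0.85,0,0,0,1]]}}

```text
time: 2.03
tool_pos: [0.5164, 0.2473, 0.0829]
eef_rot: [3.06, 0.708, 0.0]
force: [0.7, 1.4, 0.0]
finger_gap: 0.0883
gripper_force: 0.0
```

>>> {"method": "carry_out", "body": {"targets": [[0,0,0.85,0,0,0,1],[0,0,0.85,0,0,0,1],[0,0,0.85,0,0,0,1],[0,0,0,0,0,0,1]]}}

```text
time: 2.37
tool_pos: [0.5122, 0.2462, 0.0025]
eef_rot: [3.06, 0.707, -0.015]
force: [-1.0, 0.2, -0.9]
finger_gap: 0.0884
gripper_force: 0.0
```

>>> {"method": "carry_out", "body": {"force": 30, "targets": [[0,0,0,0,0,0,0],[0,0,0,0,0,0,0],[0,0,0,0,0,0,0],[0,0,0,0,0,0,0],[0,0,0,0,0,0,0]]}}

```text
time: 2.78
tool_pos: [0.5177, 0.2488, 0.009]
eef_rot: [-3.061, -0.708, -0.004]
force: [-0.2, -0.6, 0.2]
finger_gap: 0.0571
gripper_force: 0.0
```

>>> {"method": "carry_out", "body": {"targets": [[0,0,0,0,0,0,0],[0,0,0,0,0,0,0],[0,0,0,0,0,0,0]]}}

```text
time: 3.03
tool_pos: [0.5167, 0.2486, 0.0077]
eef_rot: [-3.061, -0.708, -0.001]
force: [0.3, 0.2, 0.7]
finger_gap: 0.0372
gripper_force: 0.0
```

```bash
python3 - <<'E'
from bench import *
import cv2,numpy as np
a=camera("wrist")[:,:,::-1];b=camera("side")[:,:,::-1]
s=get_state();print(s["finger_gap"],s["gripper_force"],s["tool_pos"])
m=np.zeros((600,800,3),np.uint8)
m[:300,:400]=cv2.resize(a,(400,300));m[:300,400:]=cv2.resize(b[150:240,210:330],(400,300))
c=camera("scene")[:,:,::-1];m[300:,:400]=cv2.resize(c[100:250,240:440],(400,300))
cv2.imwrite("pics/g.png",m)
E
```

```text
0.02878583952861735 0.0 [0.51657231 0.24856835 0.00750764]
```

View pics/g.png

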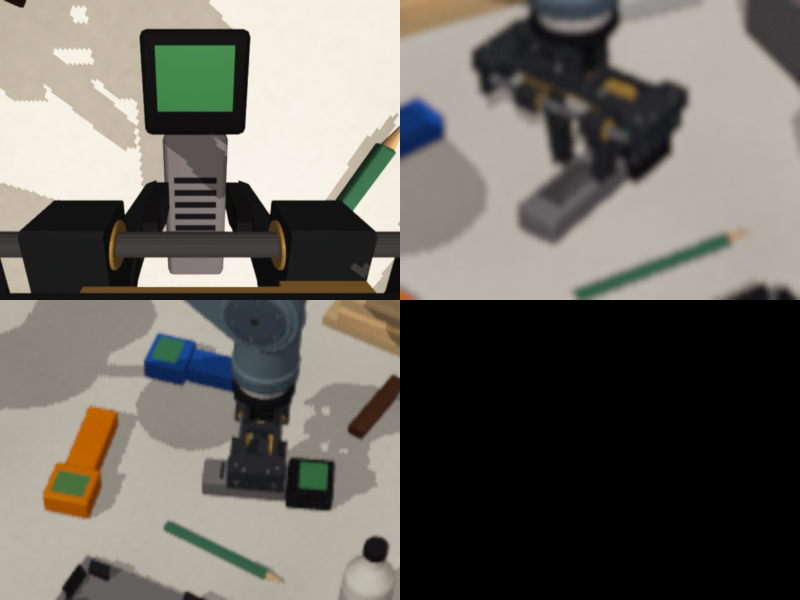

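The image shows the fingers straddling the grey handle and level with its sides, but the gap reads 29 mm and there is no force. I'll give it a few more rows to settle.

>>> {"method": "carry_out", "body": {"targets": [[0,0,0,0,0,0,0],[0,0,0,0,0,0,0],[0,0,0,0,0,0,0]]}}

```text
time: 3.43
tool_pos: [0.5165, 0.2485, 0.0073]
eef_rot: [-3.061, -0.707, 0.0]
force: [-0.1, -0.6, 0.3]
finger_gap: 0.0049
gripper_force: 0.0
```

```bash
python3 - <<'E'
from bench import *
import cv2,numpy as np
a=camera("wrist")[:,:,::-1]
s=get_state();print(s["finger_gap"],s["gripper_force"],s["tool_pos"],s["force"])
cv2.imwrite("pics/g2.png",a[200:480,100:540])
E
```

```text
0.001371734532801968 0.0 [0.51650724 0.24850887 0.00735132] [-0.633813    0.47600939 -0.33128494]
```

View pics/g2.png

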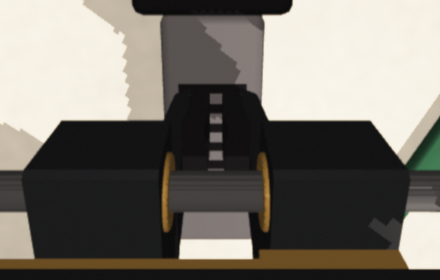

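The fingers are now fully shut with the handle below them, so they passed over it: the true tip height is more than the pose reading suggests. I'll check that against the cameras.

```bash
python3 - <<'E'
from fit import *
import cv2
s=get_state();print({k:np.round(s[k],3) for k in("q","tool_pos","eef_rot","force","tau")})
t=s["tool_pos"]
for n in("side","scene","wrist"):
    i=camera_info(n);print(n,[proj(i,[[t[0],t[1],z]])[0].round(0).tolist() for z in(.007,.04,.07)])
    im=camera(n)[:,:,::-1];cv2.imwrite(f"pics/h_{n}.png",im)
i=camera_info("wrist");print((-i["R"].T@i["t"]).round(4))
m=np.hstack([cv2.resize(cv2.imread("pics/h_side.png")[155:230,225:325],(400,300),interpolation=cv2.INTER_CUBIC),cv2.resize(cv2.imread("pics/h_scene.png")[140:215,320:420],(400,300),interpolation=cv2.INTER_CUBIC)])
cv2.imwrite("pics/h.png",m)
E
```

```text
{'q': array([ 0.241,  0.441,  1.736, -0.   ,  0.964,  1.358]), 'tool_pos': array([0.517, 0.249, 0.007]), 'eef_rot': array([ 3.061,  0.707, -0.   ]), 'force': array([-0.634,  0.476, -0.331]), 'tau': array([ 4.0000e-03, -4.8282e+01, -2.6528e+01,  2.6000e-02, -7.1000e-02,
        1.0000e-03])}
side [[265.0, 208.0], [265.0, 200.0], [264.0, 192.0]]
scene [[367.0, 192.0], [368.0, 184.0], [368.0, 176.0]]
wrist [[314.0, 284.0], [314.0, 318.0], [313.0, 364.0]]
[0.5841 0.2807 0.1795]
```

View pics/h.png

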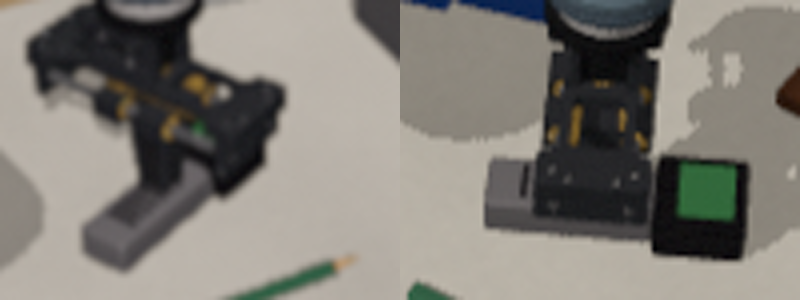

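The tips appear to end about 22–28 mm behind the reported TCP: the side view puts them at about z = 0.03, just on top of the handle, and the shut-finger row in the wrist view agrees. The meter hasn't moved. I'll open, then descend in small steps while watching the force.

>>> {"method": "carry_out", "body": {"targets": [[0,0,-0.3,0,0,0,1],[0,0,0,0,0,0,1],[0,0,0,0,0,0,1],[0,0,0,0,0,0,1],[0,0,0,0,0,0,1]]}}

```text
time: 4.05
tool_pos: [0.5165, 0.2485, 0.0164]
eef_rot: [-3.061, -0.707, -0.0]
force: [-0.5, -0.4, -0.1]
finger_gap: 0.0316
gripper_force: 0.0
```

>>> {"method": "carry_out", "body": {"targets": [[0,0,0,0,0,0,1],[0,0,0,0,0,0,1],[0,0,0,0,0,0,1],[0,0,0,0,0,0,1],[0,0,0,0,0,0,1]]}}

```text
time: 4.47
tool_pos: [0.5165, 0.2485, 0.0164]
eef_rot: [-3.061, -0.707, 0.0]
force: [-0.6, 0.2, -0.2]
finger_gap: 0.0647
gripper_force: 0.0
```

>>> {"method": "carry_out", "body": {"targets": [[0,0,0.2,0,0,0,1],[0,0,0.2,0,0,0,1],[0,0,0.2,0,0,0,1],[0,0,0,0,0,0,1]]}}

```text
time: 4.8
tool_pos: [0.5152, 0.2481, -0.0035]
eef_rot: [3.061, 0.707, -0.005]
force: [-0.5, -0.3, -0.6]
finger_gap: 0.0881
gripper_force: 0.0
```

```bash
python3 - <<'E'
from fit import *
import cv2
s=get_state();t=s["tool_pos"];print(t,s["finger_gap"],s["force"])
i=camera_info("wrist");im=camera("wrist")[:,:,::-1];cv2.imwrite("pics/k_w.png",im)
y=np.array([np.cos(np.radians(-63.9)),np.sin(np.radians(-63.9)),0])
for z in(0,.02,.03):
  print(z,[proj(i,[t+[0,0,z]+k*.044*y])[0].round(0).tolist() for k in(-1,0,1)])
S=camera("side")[:,:,::-1];cv2.imwrite("pics/k.png",np.hstack([cv2.resize(im,(400,300),interpolation=cv2.INTER_AREA),cv2.resize(S[155:230,225:325],(400,300),interpolation=cv2.INTER_CUBIC)]))
E
```

```text
[ 0.51519164  0.24814122 -0.00345263] 0.0880622589346384 [-0.49478318 -0.26701756 -0.60952639]
0 [[220.0, 285.0], [314.0, 285.0], [408.0, 284.0]]
0.02 [[209.0, 304.0], [314.0, 304.0], [418.0, 304.0]]
0.03 [[203.0, 315.0], [314.0, 315.0], [425.0, 315.0]]
```

View pics/k.png

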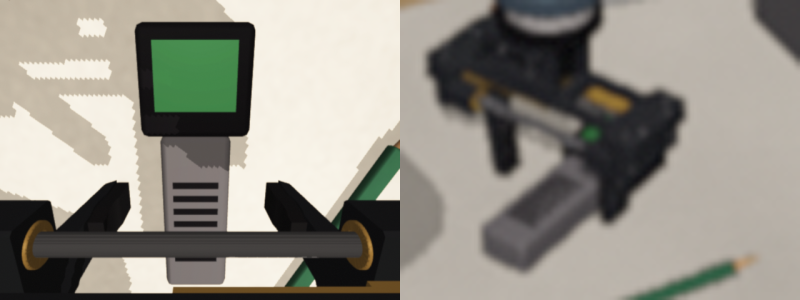

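The open finger tips sit at (208,291) and (426,291). A 218 px span for 88 mm puts them about 27 mm behind the reported TCP, so the tips are still at about z = 0.023. I'll go down further, gently.

>>> {"method": "carry_out", "body": {"targets": [[0,0,0.1,0,0,0,1],[0,0,0.1,0,0,0,1],[0,0,0.1,0,0,0,1],[0,0,0,0,0,0,1]]}}

```text
time: 5.23
tool_pos: [0.5161, 0.2484, -0.0112]
eef_rot: [3.061, 0.707, -0.001]
force: [-0.1, -0.8, -0.2]
finger_gap: 0.0886
gripper_force: 0.0
```

>>> {"method": "carry_out", "body": {"targets": [[0,0,0.1,0,0,0,1],[0,0,0,0,0,0,1],[0,0,0,0,0,0,1]]}}

```text
time: 5.48
tool_pos: [0.5164, 0.2485, -0.0138]
eef_rot: [-3.061, -0.707, 0.001]
force: [-0.4, -0.5, 0.8]
finger_gap: 0.0882
gripper_force: 0.0
```

>>> {"method": "carry_out", "body": {"targets": [[0,0,0.1,0,0,0,1],[0,0,0.05,0,0,0,1],[0,0,0,0,0,0,1]]}}

```text
time: 5.73
tool_pos: [0.5163, 0.2484, -0.0185]
eef_rot: [3.061, 0.707, -0.001]
force: [0.3, -0.7, -0.9]
finger_gap: 0.0879
gripper_force: 0.0
```

>>> {"method": "carry_out", "body": {"force": 25, "targets": [[0,0,0,0,0,0,0],[0,0,0,0,0,0,0],[0,0,0,0,0,0,0],[0,0,0,0,0,0,0],[0,0,0,0,0,0,0]]}}

```text
time: 6.15
tool_pos: [0.5166, 0.2485, -0.018]
eef_rot: [-3.061, -0.707, -0.0]
force: [-0.5, 0.9, -0.2]
finger_gap: 0.0571
gripper_force: 0.0
```

>>> {"method": "carry_out", "body": {"targets": [[0,0,0,0,0,0,0],[0,0,0,0,0,0,0],[0,0,0,0,0,0,0],[0,0,0,0,0,0,0]]}}

```text
time: 6.48
tool_pos: [0.5165, 0.2486, -0.018]
eef_rot: [-3.061, -0.707, -0.0]
force: [0.3, 0.7, 1.3]
finger_gap: 0.0418
gripper_force: 25.0
```

Gripped: gap 41.8 mm at 25 N. Lifting and planning the transfer.

>>> {"method": "carry_out", "body": {"targets": [[0,0,-0.3,0,0,0,0],[0,0,-0.8,0,0,0,0],[0,0,-0.8,0,0,0,0],[0,0,-0.8,0,0,0,0],[0,0,-0.5,0,0,0,0]]}}

```text
time: 6.9
tool_pos: [0.5174, 0.2487, 0.0806]
eef_rot: [3.061, 0.707, 0.004]
force: [1.0, -0.3, -2.3]
finger_gap: 0.0419
gripper_force: 25.0
```

```bash
python3 - <<'E'
from plan import *
plan([.4895,-.0065,.08],95.3,14)
E
```

```text
yaw -63.97 tilt [ 2.2e-03  4.0e-04 -1.0e+00] rows 14 row [-0.237  0.567  0.001] turn z 0.296 dist [-137.   217.1    0.4]
```

>>> {"method": "carry_out", "body": {"targets": [[-0.237,0.567,0,0,0,0.296,0],[-0.237,0.567,0,0,0,0.296,0],[-0.237,0.567,0,0,0,0.296,0],[-0.237,0.567,0,0,0,0.296,0],[-0.237,0.567,0,0,0,0.296,0]]}}

```text
time: 7.32
tool_pos: [0.5167, 0.1555, 0.0782]
eef_rot: [3.1, 0.507, -0.001]
force: [0.9, -0.1, -2.0]
finger_gap: 0.0418
gripper_force: 25.0
```

>>> {"method": "carry_out", "body": {"targets": [[-0.237,0.567,0,0,0,0.296,0],[-0.237,0.567,0,0,0,0.296,0],[-0.237,0.567,0,0,0,0.296,0],[-0.237,0.567,0,0,0,0.296,0],[-0.237,0.567,0,0,0,0.296,0]]}}

```text
time: 7.73
tool_pos: [0.5053, 0.0641, 0.0781]
eef_rot: [3.127, 0.305, -0.001]
force: [0.5, -0.9, -2.4]
finger_gap: 0.042
gripper_force: 25.0
```

>>> {"method": "carry_out", "body": {"targets": [[-0.237,0.567,0,0,0,0.296,0],[-0.237,0.567,0,0,0,0.296,0],[-0.237,0.567,0,0,0,0.296,0],[-0.237,0.567,0,0,0,0.296,0]]}}

```text
time: 8.07
tool_pos: [0.4879, -0.0075, 0.0781]
eef_rot: [3.138, 0.143, -0.001]
force: [0.4, -0.0, -3.4]
finger_gap: 0.042
gripper_force: 25.0
```

>>> {"method": "carry_out", "body": {"targets": [[0,0,0,0,0,0,0],[0,0,0,0,0,0,0]]}}

```text
time: 8.23
tool_pos: [0.4882, -0.0072, 0.0781]
eef_rot: [-3.138, -0.143, 0.0]
force: [-1.0, 0.2, -3.0]
finger_gap: 0.0416
gripper_force: 25.0
```

Now refining numerically with an edge-based fit (no viewing): the cradle from w0, scene0 and side0, and the held meter's head in the current wrist image.

```bash
cat > edge.py <<'E'
from fit import proj
from bench import *
import numpy as np,cv2
from scipy.optimize import least_squares
from scipy.ndimage import map_coordinates
def efit(views,segs,p0,R0=None,t0=None,rng=8,thr=None,free_z=False):
    """views: (gray,info); segs: local 3D segments; pose=x,y,yaw(,z)"""
    pts=[];dirs=[]
    for a,b in segs:
        a,b=np.array(a,float),np.array(b,float)
        for u in np.linspace(.03,.97,25): pts.append(a+(b-a)*u);dirs.append((b-a)/np.linalg.norm(b-a))
    pts=np.array(pts);dirs=np.array(dirs)
    def w(p,L):
        c,s=np.cos(p[2]),np.sin(p[2]);z=p[3] if len(p)>3 else 0
        return np.c_[p[0]+c*L[:,0]-s*L[:,1],p[1]+s*L[:,0]+c*L[:,1],L[:,2]+z]
    p=np.array(list(p0)+([0] if free_z else []))
    for it in range(6):
        obs=[]
        for g,i in views:
            a=proj(i,w(p,pts));b=proj(i,w(p,pts+dirs*.002));d=b-a;d/=np.linalg.norm(d,axis=1)[:,None]
            n=np.c_[-d[:,1],d[:,0]];r=rng if it<3 else rng/2
            k=np.arange(-r,r+.01,.25)
            P=a[:,None]+k[None,:,None]*n[:,None]
            v=map_coordinates(g,[P[...,1],P[...,0]],order=1,mode="nearest")
            gr=np.abs(v[:,4:]-v[:,:-4])*np.exp(-(k[2:-2]/r)**2)
            j=gr.argmax(1);ok=gr.max(1)>15
            obs.append((i,n,a+(k[2:-2][j])[:,None]*n,ok))
        def f(q): return np.concatenate([(((proj(i,w(q,pts))-e)*n).sum(1))[ok] for i,n,e,ok in obs])
        p=least_squares(f,p,loss="soft_l1",f_scale=.7).x
    r=f(p);return p,np.median(np.abs(r)),len(r)
G=lambda im:cv2.cvtColor(im,cv2.COLOR_BGR2GRAY).astype(float)
E
python3 - <<'E'
from edge import *
from plan import pose
W0=np.load("w0i.npy",allow_pickle=True).item();W1=np.load("w1i.npy",allow_pickle=True).item()
A=camera_info("side");B=camera_info("scene")
v={"w0":(G(cv2.imread("pics/w0.png")),W0),"scene":(G(cv2.imread("pics/scene0.png")),B),"side":(G(cv2.imread("pics/side0.png")),A)}
h=.012;a,b=.105,.05
seg=[((-.1,b,h),(.1,b,h)),((-.1,-b,h),(.1,-b,h)),((a,-b,h),(a,b,h)),((-a,.028,h),(-a,b,h)),((-a,-b,h),(-a,-.028,h))]
for n in v:
  for z in(False,True):
    p,m,k=efit([v[n]],seg,[.505,-.005,.094],free_z=z);print("cradle",n,p.round(4),m.round(2),k)
T=.034;H=.03
ms=[((.03,.031,T),(.08,.031,T)),((.03,-.031,T),(.08,-.031,T)),((.085,-.028,T),(.085,.028,T)),((-.08,.021,H),(.02,.021,H)),((-.08,-.021,H),(.02,-.021,H)),((-.085,-.018,H),(-.085,.018,H))]
for z in(False,True):
    p,m,k=efit([(G(cv2.imread("pics/w1.png")),W1)],ms,[.5291,.2548,.455],free_z=z);print("meter w1",p.round(4),m.round(2),k)
i=camera_info("wrist");p0,R=pose();im=camera("wrist")[:,:,::-1];cv2.imwrite("pics/w2.png",im);np.save("w2i.npy",i,allow_pickle=True)
yaw=np.arctan2(R[1,0],R[0,0])
hz=p0[2]+.018;q0=[p0[0]+.014*np.cos(yaw),p0[1]+.014*np.sin(yaw),yaw]
ms2=[(tuple(np.add(x,(0,0,hz))),tuple(np.add(y,(0,0,hz)))) for x,y in ms[:3]]
for z in(False,True):
    p,m,k=efit([(G(im),i)],ms2,q0,rng=12,free_z=z);print("held",p.round(4),m.round(2),k)
print("tcp",p0.round(4),"yaw",yaw,np.degrees(yaw))
E
```

```text
cradle w0 [ 0.5046 -0.0043  0.0912] 0.5 124
cradle w0 [ 0.5032 -0.005   0.0914 -0.0039] 0.25 124
cradle scene [ 0.5075 -0.007   0.1069] 0.49 125
cradle scene [ 0.5115 -0.012   0.1074  0.0099] 0.29 125
cradle side [ 0.5026 -0.0053  0.0921] 0.5 125
cradle side [ 0.4923 -0.0266  0.0955  0.0268] 0.23 123
meter w1 [0.5289 0.2552 0.4531] 0.5 150
meter w1 [ 0.5287  0.2551  0.4526 -0.0061] 0.24 150
held [ 0.5013 -0.0066  0.0906] 4.2 75
held [ 0.5024 -0.0065  0.0918 -0.0056] 0.2 75
tcp [ 0.4882 -0.0072  0.0781] yaw 0.09093818064634356 5.210373947633751
```

```bash
python3 - <<'E'
from edge import *
i=np.load("w2i.npy",allow_pickle=True).item();g=G(cv2.imread("pics/w2.png"))
h=.012;a,b=.105,.05
seg=[((.03,b,h),(.1,b,h)),((.03,-b,h),(.1,-b,h)),((a,-b,h),(a,b,h))]
for P0 in([.5032,-.005,.0914,],[.506,-.007,.095]):
  for z in(False,True):
    p,m,k=efit([(g,i)],seg,P0,free_z=z);print(p.round(4),m.round(2),k)
c=lambda s:proj(i,[[.5032+s[0]*.105,-.005+s[1]*.05,.008]])[0].round()
print([c(s) for s in((1,1),(1,-1),(0,1),(0,-1))])
cv2.imwrite("pics/w2v.png",cv2.imread("pics/w2.png"))
E
```

```text
[ 0.5046 -0.014   0.0882] 1.02 71
[0.4701 0.0223 0.0873 0.1629] 0.26 22
[0.5031 0.0018 0.094 ] 0.99 71
[ 0.4732 -0.347   0.0432  0.2361] nan 0
[array([238.,  24.]), array([419.,  42.]), array([233., 211.]), array([392., 225.])]
  return _methods._mean(a, axis=axis, dtype=dtype,
  ret = ret.dtype.type(ret / rcount)
```

The held meter and the cradle agree to within about 1 mm and 0.1° once the common bias is cancelled. The correction is about +0.3 mm in x and +0.7 mm in y. Lowering.

>>> {"method": "carry_out", "body": {"targets": [[0.01,-0.024,0.4,0,0,0,0],[0,0,0.5,0,0,0,0],[0,0,0.5,0,0,0,0],[0,0,0.4,0,0,0,0],[0,0,0,0,0,0,0]]}}

```text
time: 8.7
tool_pos: [0.4867, -0.0044, 0.0217]
eef_rot: [-3.137, -0.148, 0.007]
force: [-1.3, 0.0, -3.1]
finger_gap: 0.0419
gripper_force: 25.0
```

>>> {"method": "carry_out", "body": {"targets": [[0,0,0.1,0,0,0,0],[0,0,0.1,0,0,0,0],[0,0,0.1,0,0,0,0],[0,0,0.1,0,0,0,0],[0,0,0,0,0,0,0]]}}

```text
time: 9.12
tool_pos: [0.4886, -0.0058, 0.0118]
eef_rot: [-3.138, -0.145, 0.0]
force: [-1.5, 0.5, -3.1]
finger_gap: 0.0419
gripper_force: 25.0
```

>>> {"method": "carry_out", "body": {"targets": [[0,0,0.1,0,0,0,0],[0,0,0.1,0,0,0,0],[0,0,0,0,0,0,0]]}}

```text
time: 9.37
tool_pos: [0.4883, -0.0059, 0.0054]
eef_rot: [-3.138, -0.145, 0.001]
force: [-0.1, -0.4, -2.4]
finger_gap: 0.0418
gripper_force: 25.0
```

>>> {"method": "carry_out", "body": {"targets": [[0,0,0.1,0,0,0,0],[0,0,0.1,0,0,0,0],[0,0,0,0,0,0,0]]}}

```text
time: 9.62
tool_pos: [0.4882, -0.0058, -0.0007]
eef_rot: [-3.138, -0.145, 0.002]
force: [-0.5, -0.4, -2.7]
finger_gap: 0.0417
gripper_force: 25.0
```

>>> {"method": "carry_out", "body": {"targets": [[0,0,0.05,0,0,0,0],[0,0,0.05,0,0,0,0],[0,0,0,0,0,0,0]]}}

```text
time: 9.87
tool_pos: [0.4885, -0.0059, -0.0034]
eef_rot: [-3.138, -0.145, 0.001]
force: [-0.1, 0.4, -2.8]
finger_gap: 0.0413
gripper_force: 25.0
```

Descending freely with no contact on the walls. I'll take the last 3 mm gently until the weight comes off.

>>> {"method": "carry_out", "body": {"targets": [[0,0,0.05,0,0,0,0],[0,0,0,0,0,0,0]]}}

```text
time: 10.03
tool_pos: [0.4886, -0.0059, -0.0048]
eef_rot: [-3.138, -0.145, 0.0]
force: [0.1, 0.5, -2.8]
finger_gap: 0.0419
gripper_force: 25.0
```

>>> {"method": "carry_out", "body": {"targets": [[0,0,0.04,0,0,0,0],[0,0,0,0,0,0,0]]}}

```text
time: 10.2
tool_pos: [0.4886, -0.0059, -0.0059]
eef_rot: [-3.138, -0.145, 0.0]
force: [-0.0, -1.1, -3.4]
finger_gap: 0.0418
gripper_force: 25.0
```

>>> {"method": "carry_out", "body": {"targets": [[0,0,0.03,0,0,0,0],[0,0,0,0,0,0,0]]}}

```text
time: 10.37
tool_pos: [0.4888, -0.0059, -0.0061]
eef_rot: [-3.138, -0.146, 0.0]
force: [-3.2, 0.9, 4.3]
finger_gap: 0.0418
gripper_force: 25.0
```

>>> {"method": "carry_out", "body": {"targets": [[0,0,0.03,0,0,0,0],[0,0,0,0,0,0,0]]}}

```text
time: 10.53
tool_pos: [0.4888, -0.0059, -0.0061]
eef_rot: [3.138, 0.146, -0.001]
force: [-8.2, 0.7, 16.3]
finger_gap: 0.0418
gripper_force: 25.0
```

Contact at TCP z = -0.0061, exactly 12 mm above the pick height, so the meter is on the plate. I'll relieve the push and release.

>>> {"method": "carry_out", "body": {"targets": [[0,0,-0.04,0,0,0,0],[0,0,0,0,0,0,0.68],[0,0,0,0,0,0,0.68],[0,0,0,0,0,0,0.68],[0,0,0,0,0,0,0.68]]}}

```text
time: 10.95
tool_pos: [0.4889, -0.006, -0.0064]
eef_rot: [3.138, 0.145, 0.0]
force: [0.2, -0.1, -0.2]
finger_gap: 0.0597
gripper_force: 0.0
```

>>> {"method": "carry_out", "body": {"targets": [[0,0,0,0,0,0,0.68],[0,0,-0.3,0,0,0,0.68],[0,0,-0.8,0,0,0,0.68],[0,0,-1,0,0,0,0.68],[0,0,-1,0,0,0,0.68]]}}

```text
time: 11.37
tool_pos: [0.4879, -0.0057, 0.0876]
eef_rot: [-3.138, -0.145, 0.003]
force: [1.1, -0.2, -0.6]
finger_gap: 0.0599
gripper_force: 0.0
```

>>> {"method": "carry_out", "body": {"force": 30, "targets": [[0,0,-1,0,0,0,0],[-0.8,0,0,0,0,0,0],[-0.8,0,0,0,0,0,0],[0,0,0,0,0,0,0],[0,0,0,0,0,0,0]]}}

```text
time: 11.78
tool_pos: [0.4406, -0.0103, 0.1172]
eef_rot: [3.138, 0.144, 0.002]
force: [0.8, 0.7, 0.2]
finger_gap: 0.029
gripper_force: 0.0
```

```bash
python3 - <<'E'
from edge import *
i=camera_info("wrist");im=camera("wrist")[:,:,::-1];cv2.imwrite("pics/w3.png",im)
S=camera("scene")[:,:,::-1];cv2.imwrite("pics/scene3.png",S);cv2.imwrite("pics/side3.png",camera("side")[:,:,::-1])
s=get_state();print(s["tool_pos"],s["finger_gap"],s["q"].round(3))
T=.034+.012
ms=[((.03,.031,T),(.08,.031,T)),((.03,-.031,T),(.08,-.031,T)),((.085,-.028,T),(.085,.028,T))]
for z in(0,1):
  p,m,k=efit([(G(im),i)],ms,[.5026,-.0055,.092],free_z=z);print("meter",p.round(4),m.round(2),k)
# keybox keys, original scene/side images + cradle as reference
A=camera_info("side");B=camera_info("scene")
h=.04;b=.07
sg=[((-b,b,h),(b,b,h)),((b,b,h),(b,-b,h)),((b,-b,h),(-b,-b,h)),((-b,-b,h),(-b,b,h))]
a=np.radians(80)
for n,v in(("side",[(G(cv2.imread("pics/side0.png")),A)]),("scene",[(G(cv2.imread("pics/scene0.png")),B)])):
  p,m,k=efit(v,sg,[.5617,-.2815,a]);print("box",n,p.round(4),np.degrees(p[2]),m.round(2),k)
E
```

```text
[ 0.44192212 -0.01052692  0.11703727] 0.016534463845732966 [-0.294 -0.009  2.018  0.     1.131  1.185]
meter [-13.0961  -1.286    0.9558] nan 0
meter [-0.2553 -0.0752  3.2329  0.4868] nan 0
box side [ 0.5451 -0.2911  1.4012] 80.28419689274939 0.5 88
box scene [ 0.5723 -0.2857  1.3854] 79.37660980307678 0.69 97
  return _methods._mean(a, axis=axis, dtype=dtype,
  ret = ret.dtype.type(ret / rcount)
```

Released; the force read zero and the gripper came away clean. Next I go above the keybox with shut fingers to measure the keys with the wrist camera.

```bash
python3 - <<'E'
from plan import *
plan([.525,-.285,.211],-90,10)
E
```

```text
yaw -84.7 tilt [ 1.1e-03 -2.0e-04 -1.0e+00] rows 10 row [ 0.23   0.928 -0.313] turn z 0.106 dist [ 57.5 281.  -93.8]
```

>>> {"method": "carry_out", "body": {"targets": [[0,0,-1,0,0,0,0],[0.23,0.928,-0.5,0,0,0.106,0],[0.23,0.928,-0.5,0,0,0.106,0],[0.23,0.928,-0.5,0,0,0.106,0],[0.23,0.928,-0.5,0,0,0.106,0]]}}

```text
time: 12.35
tool_pos: [0.4783, -0.1204, 0.2074]
eef_rot: [-3.14, -0.088, -0.0]
force: [0.4, -0.0, 0.5]
finger_gap: 0.0002
gripper_force: 0.0
```

>>> {"method": "carry_out", "body": {"targets": [[0.23,0.928,0,0,0,0.106,0],[0.23,0.928,0,0,0,0.106,0],[0.23,0.928,0,0,0,0.106,0],[0.23,0.928,0,0,0,0.106,0],[0.23,0.928,0,0,0,0.106,0]]}}

```text
time: 12.77
tool_pos: [0.5177, -0.2587, 0.2061]
eef_rot: [-3.141, -0.014, 0.0]
force: [0.3, 0.2, -0.7]
finger_gap: 0.0005
gripper_force: 0.0
```

>>> {"method": "carry_out", "body": {"targets": [[0.23,0.928,0,0,0,0.106,0],[0,0,0,0,0,0,0],[0,0,0,0,0,0,0]]}}

```text
time: 13.02
tool_pos: [0.5243, -0.286, 0.2056]
eef_rot: [-3.141, 0.003, 0.001]
force: [-0.3, 0.8, 0.3]
finger_gap: 0.0003
gripper_force: 0.0
```

```bash
python3 - <<'E'
from fit import *
from plan import *
import cv2
p,R=pose();i=camera_info("wrist");im=camera("wrist")[:,:,::-1].copy();cv2.imwrite("pics/w4.png",im);np.save("w4i.npy",i,allow_pickle=True)
s=get_state();print(p,s["finger_gap"])
g=cv2.cvtColor(im,cv2.COLOR_BGR2GRAY);
K=dict(bar=(.5373,-.2467),round=(.5964,-.2571),square=(.586,-.3162),plus=(.5269,-.3058))
for n,(x,y) in K.items():
    print(n,proj(i,[[x,y,.058]])[0].round(0))
_,_,st,ce=cv2.connectedComponentsWithStats((g>150).astype(np.uint8))
for a,c in zip(st,ce):
    if 600<a[4]<9000: print(a,c.round(1))
E
```

```text
[ 0.52428367 -0.28599103  0.20560945] 0.00035424406240239155
bar [266. 198.]
round [277. 122.]
square [353. 136.]
plus [339. 210.]
[ 256  105   41   42 1338] [275.7 125.6]
[ 330  118   43   44 1465] [351.1 139.4]
[240 187  52  27 987] [265.2 200.2]
[ 315  191   44   44 1010] [336.7 212.4]
[   1  412  146   57 6522] [ 73.7 435.3]
[ 288  412   56   47 2522] [315.5 435.5]
[ 487  413   83   56 3717] [523.  441.1]
```

The four white blobs match: round (276,126), square (351,139), bar (265,200), plus (337,212). Their shapes and areas fit too. Computing the press positions.

```bash
python3 - <<'E'
from fit import *
from plan import *
i=np.load("w4i.npy",allow_pickle=True).item()
k=lambda a,b:(a*.03,b*.03,.058)
L=[k(1,1),k(1,-1),k(-1,-1),k(-1,1)];px=[(265.2,200.2),(275.7,125.6),(351.1,139.4),(336.7,212.4)]
for z in(0,-.005):
    p,w,r=fit([(i,list(zip(L,px)))],[.56,-.28],z=z);print(p.round(4),r);print(w(p,L)[:3,:2].round(4))
P=w(p,L)
plan([*P[1,:2],.07],-90,6)
E
```

```text
[ 0.5593 -0.2803  1.3933] [-0.4  0.3 -0.3 -0.4  0.4 -0.3  0.3  0.6]
[[ 0.535  -0.2455]
 [ 0.5941 -0.2561]
 [ 0.5835 -0.3152]]
[ 0.5587 -0.2802  1.3936] [ 0.2 -0.2  0.2  0.2 -0.3  0.1 -0.2 -0.2]
[[ 0.5344 -0.2454]
 [ 0.5935 -0.256 ]
 [ 0.5829 -0.315 ]]
yaw -90.03 tilt [-0.0011  0.0014 -1.    ] rows 6 row [ 0.387 -0.159  0.754] turn z -0.001 dist [ 69.6 -28.6 135.7]
```

>>> {"method": "carry_out", "body": {"targets": [[0.39,-0.16,0.5,0,0,0,0],[0.39,-0.16,0.8,0,0,0,0],[0.39,-0.16,0.8,0,0,0,0],[0.39,-0.16,0.8,0,0,0,0],[0.39,-0.16,0.8,0,0,0,0]]}}

```text
time: 13.48
tool_pos: [0.5831, -0.2588, 0.0947]
eef_rot: [-3.141, -0.003, -0.0]
force: [-0.2, -0.3, -0.1]
finger_gap: 0.0001
gripper_force: 0.0
```

>>> {"method": "carry_out", "body": {"targets": [[0.38,-0.16,0.8,0,0,0,0],[0,0,0,0,0,0,0],[0,0,0.15,0,0,0,0],[0,0,0.15,0,0,0,0],[0,0,0,0,0,0,0]]}}

```text
time: 13.9
tool_pos: [0.5939, -0.2561, 0.0634]
eef_rot: [3.141, 0.0, 0.001]
force: [0.1, -0.4, -0.3]
finger_gap: 0.0007
gripper_force: 0.0
```

>>> {"method": "carry_out", "body": {"targets": [[0,0,0.15,0,0,0,0],[0,0,0.15,0,0,0,0],[0,0,0,0,0,0,0],[0,0,0,0,0,0,0]]}}

```text
time: 14.23
tool_pos: [0.5936, -0.2562, 0.0537]
eef_rot: [-3.142, 0.001, 0.0]
force: [0.7, 0.8, -0.3]
finger_gap: -0.0
gripper_force: 0.0
```

>>> {"method": "carry_out", "body": {"targets": [[0,0,0.15,0,0,0,0],[0,0,0.15,0,0,0,0],[0,0,0.1,0,0,0,0],[0,0,0,0,0,0,0]]}}

```text
time: 14.57
tool_pos: [0.5932, -0.2555, 0.0404]
eef_rot: [-3.141, -0.0, 0.002]
force: [0.4, 0.3, -0.6]
finger_gap: 0.0009
gripper_force: 0.0
```

>>> {"method": "carry_out", "body": {"targets": [[0,0,0.1,0,0,0,0],[0,0,0.1,0,0,0,0],[0,0,0,0,0,0,0]]}}

```text
time: 14.82
tool_pos: [0.5935, -0.2557, 0.0348]
eef_rot: [-3.141, -0.0, 0.001]
force: [0.0, -0.4, 0.8]
finger_gap: 0.0008
gripper_force: 0.0
```

>>> {"method": "carry_out", "body": {"targets": [[0,0,0.1,0,0,0,0],[0,0,0,0,0,0,0]]}}

```text
time: 14.98
tool_pos: [0.5936, -0.2558, 0.0321]
eef_rot: [-3.141, -0.0, 0.001]
force: [-0.9, -0.9, -0.8]
finger_gap: 0.0002
gripper_force: 0.0
```

>>> {"method": "carry_out", "body": {"targets": [[0,0,0.1,0,0,0,0],[0,0,0,0,0,0,0]]}}

```text
time: 15.15
tool_pos: [0.594, -0.256, 0.0295]
eef_rot: [3.141, 0.0, 0.0]
force: [-0.4, -0.2, 2.2]
finger_gap: 0.0007
gripper_force: 1.1
```

Contact with the round key at z ≈ 0.030. Pressing to the stop.

>>> {"method": "carry_out", "body": {"targets": [[0,0,0.1,0,0,0,0],[0,0,0.07,0,0,0,0],[0,0,0,0,0,0,0]]}}

```text
time: 15.4
tool_pos: [0.5943, -0.2562, 0.0252]
eef_rot: [3.141, 0.0, 0.001]
force: [-0.7, 0.7, 5.2]
finger_gap: 0.0003
gripper_force: 2.4
```

>>> {"method": "carry_out", "body": {"targets": [[0,0,0.05,0,0,0,0],[0,0,0,0,0,0,0]]}}

```text
time: 15.57
tool_pos: [0.5944, -0.2562, 0.025]
eef_rot: [3.141, 0.001, 0.001]
force: [-4.5, 3.5, 13.9]
finger_gap: 0.0003
gripper_force: 7.1
```

Bottomed at z = 0.025 with 14 N. I lift clear, then move to the square key.

>>> {"method": "carry_out", "body": {"targets": [[0,0,0,0,0,0,0],[0,0,-0.3,0,0,0,0],[0,0,-0.4,0,0,0,0],[0,0,-0.1,0,0,0,0],[0,0,0,0,0,0,0]]}}

```text
time: 15.98
tool_pos: [0.5947, -0.2565, 0.0484]
eef_rot: [3.14, 0.0, 0.003]
force: [0.8, 0.1, -0.3]
finger_gap: 0.0008
gripper_force: 0.0
```

>>> {"method": "carry_out", "body": {"targets": [[-0.12,0.66,0,0,0,0,0],[-0.12,0.66,0,0,0,0,0],[-0.115,0.65,0,0,0,0,0],[0,0,0,0,0,0,0],[0,0,0,0,0,0,0]]}}

```text
time: 16.4
tool_pos: [0.5826, -0.3156, 0.0463]
eef_rot: [-3.141, 0.003, 0.001]
force: [-0.5, -0.3, 1.0]
finger_gap: 0.0004
gripper_force: 0.0
```

>>> {"method": "carry_out", "body": {"targets": [[0,0,0.2,0,0,0,0],[0,0,0.2,0,0,0,0],[0,0,0.1,0,0,0,0],[0,0,0.1,0,0,0,0],[0,0,0,0,0,0,0]]}}

```text
time: 16.82
tool_pos: [0.583, -0.3138, 0.0281]
eef_rot: [-3.14, -0.001, 0.002]
force: [-0.6, 2.2, 3.7]
finger_gap: 0.0007
gripper_force: 1.5
```

>>> {"method": "carry_out", "body": {"targets": [[0,0,0.1,0,0,0,0],[0,0,0.05,0,0,0,0],[0,0,0,0,0,0,0]]}}

```text
time: 17.07
tool_pos: [0.5837, -0.3147, 0.0252]
eef_rot: [-3.141, -0.001, -0.001]
force: [-1.7, 3.6, 5.0]
finger_gap: 0.0004
gripper_force: 2.4
```

>>> {"method": "carry_out", "body": {"targets": [[0,0,0.04,0,0,0,0],[0,0,0,0,0,0,0],[0,0,0,0,0,0,0]]}}

```text
time: 17.32
tool_pos: [0.5837, -0.3147, 0.025]
eef_rot: [-3.141, -0.001, -0.001]
force: [-3.9, 4.9, 12.0]
finger_gap: 0.0005
gripper_force: 6.1
```

Square key bottomed at 0.025. On to the bar key.

>>> {"method": "carry_out", "body": {"targets": [[0,0,-0.3,0,0,0,0],[0,0,-0.4,0,0,0,0],[0,0,-0.3,0,0,0,0],[-0.4,-0.58,0,0,0,0,0],[-0.4,-0.58,0,0,0,0,0]]}}

```text
time: 17.73
tool_pos: [0.56, -0.2816, 0.055]
eef_rot: [3.139, -0.002, 0.004]
force: [-0.7, 0.7, -0.4]
finger_gap: 0.0007
gripper_force: 0.0
```

>>> {"method": "carry_out", "body": {"targets": [[-0.4,-0.58,0,0,0,0,0],[-0.417,-0.58,0,0,0,0,0],[0,0,0,0,0,0,0],[0,0,0,0,0,0,0]]}}

```text
time: 18.07
tool_pos: [0.5347, -0.2452, 0.054]
eef_rot: [3.141, 0.001, 0.001]
force: [-0.4, -0.2, 0.2]
finger_gap: 0.0004
gripper_force: 0.0
```

>>> {"method": "carry_out", "body": {"targets": [[0,0,0.25,0,0,0,0],[0,0,0.25,0,0,0,0],[0,0,0.2,0,0,0,0],[0,0,0.15,0,0,0,0],[0,0,0,0,0,0,0]]}}

```text
time: 18.48
tool_pos: [0.5347, -0.246, 0.0267]
eef_rot: [-3.141, 0.001, 0.001]
force: [-1.7, -1.3, 5.2]
finger_gap: 0.0005
gripper_force: 1.9
```

>>> {"method": "carry_out", "body": {"targets": [[0,0,0.1,0,0,0,0],[0,0,0.05,0,0,0,0],[0,0,0,0,0,0,0]]}}

```text
time: 18.73
tool_pos: [0.5349, -0.2461, 0.025]
eef_rot: [3.141, 0.001, -0.001]
force: [-6.2, 1.3, 15.1]
finger_gap: 0.0002
gripper_force: 7.1
```

>>> {"method": "carry_out", "body": {"targets": [[0,0,0.04,0,0,0,0],[0,0,0,0,0,0,0],[0,0,0,0,0,0,0]]}}

```text
time: 18.98
tool_pos: [0.5349, -0.2461, 0.0248]
eef_rot: [3.141, 0.001, -0.0]
force: [-9.3, 3.3, 22.4]
finger_gap: 0.0002
gripper_force: 11.3
```

Bar key fully down. I lift off and check the end state.

>>> {"method": "carry_out", "body": {"targets": [[0,0,-0.3,0,0,0,0],[0,0,-0.8,0,0,0,0],[0,0,-1,0,0,0,0],[0,0,-1,0,0,0,0],[0,0,-1,0,0,0,0]]}}

```text
time: 19.4
tool_pos: [0.5343, -0.2451, 0.1459]
eef_rot: [-3.141, -0.0, 0.001]
force: [0.2, -0.2, 0.2]
finger_gap: 0.0006
gripper_force: 0.0
```

>>> {"method": "carry_out", "body": {"targets": [[0,0,-1,0,0,0,0],[-1,0,0,0,0,0,0],[-1,0,0,0,0,0,0],[0,0,0,0,0,0,0],[0,0,0,0,0,0,0]]}}

```text
time: 19.82
tool_pos: [0.4738, -0.2453, 0.175]
eef_rot: [-3.141, 0.002, 0.0]
force: [-0.3, 0.3, 0.7]
finger_gap: 0.0005
gripper_force: 0.0
```

```bash
python3 - <<'E'
from bench import *
import cv2,numpy as np
a=camera("scene")[:,:,::-1];b=camera("side")[:,:,::-1]
cv2.imwrite("pics/end.png",np.vstack([np.hstack([cv2.resize(a[215:305,250:370],(400,300),interpolation=cv2.INTER_CUBIC),cv2.resize(b[225:315,245:365],(400,300),interpolation=cv2.INTER_CUBIC)]),np.hstack([cv2.resize(a,(400,300)),cv2.resize(b,(400,300))])]))
print(get_state()["force"],get_state()["tool_pos"])
E
```

```text
[ 0.18282575 -0.06193535  0.030627  ] [ 0.4752969  -0.24570005  0.17522624]
```

View pics/end.png

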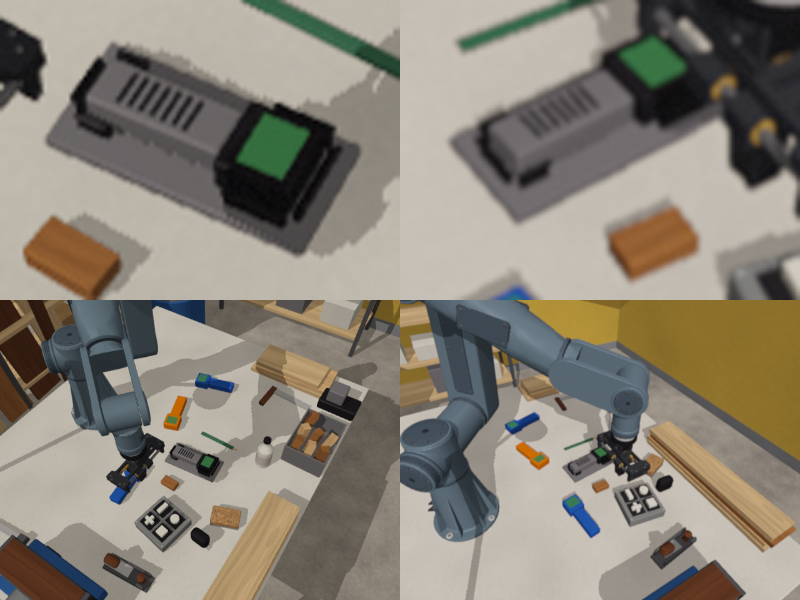

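The meter sits flat inside both pockets with its head (240–330, 100–220 in the top-left crop) in the wide one. All keys are up, and the bystanders look undisturbed.

```bash
python3 -c "from bench import *;print(finish_job())"
```

```text
the job is handed in; nothing more can be done
None
```

The meter is seated flat in the cradle with its head in the wide pocket, and the round, square and bar keys were each pressed fully down and released in that order. The plus key was never touched, and I handed the job in at about 20 s.

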